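# Shut and lock the kiln control box cover

## Task

The service cover of the kiln's grey control box has been left part open. Push the cover shut with the fingertips, then set a fingertip in the slot of its yellow quarter-turn fastener and, keeping the cover pressed down flush, turn the fastener clockwise as far as it goes so that the cover stays locked when you take the finger away. Only push and turn: do not take hold of the cover or lift it further open, and leave the jar, the cup and the dark wooden tool where they are.

Things in the scene. Friction and masses are not known exactly. Their poses are not given: they have to be found in the camera images.
- control_box: Grey steel box screwed to the bench, 240 (x) x 220 (y) x 90 mm (z), open on top under the cover; origin at the centre of its underside, x from the front face (small dark display) to the hinge side, z up. Fixed. Two rubber spring bumpers in its front corners push the cover, let go unlocked, back up to about 0.04 rad; holding it flush takes about 8 to 14 N near the free edge.
- cover_hinge (a point): Middle of the hinge line on the rear top edge of the box: 120 mm behind the box's centre, 90 mm above the bench. The hinge line runs along the box's y.
- cover (a joint): Hinge angle of the blue cover, rad: 0 = flush shut, grows as the free front edge rises. A 4 mm plate, 240 mm from hinge line to free edge, 220 mm wide; its top is 4 mm above the hinge line when shut. The hinge is stiff: the cover stays open where it is left. Let go unlocked it springs up to about 0.04 rad (9 mm at the free edge); locked and let go it rests at about 0.013 rad (3 mm).
- press_point (a point): Point on the cover's top face near its free front corner on the box's +y side, beside the fastener: 210 mm from the hinge line, 83 mm off the middle. A clear flat place to push on. Its frame turns with the cover: z out of the top face, x towards the hinge. The cover's underside has an aluminium lining, 226 x 206 x 4 mm; fingers on it count as gripping or lifting the cover.
- fastener (a joint): Fastener angle, rad: 0 = unlocked (slot parallel to the hinge line), 1.571 = locked, at its hard stop (slot square to the hinge line); grows clockwise from above. Turning takes 0.06 N m; it stays where left. A tongue under the cover turns with it and passes under a keeper in the box only if the cover is held below about 0.012 rad; otherwise it strikes the keeper at about 1 rad and stalls.
- slot_floor (a point): Centre of the slot's floor, on the fastener's axis, 185 mm from the hinge line; 8 mm above the hinge line when shut. The fastener is a yellow disc, 80 mm across, with a black-floored straight slot over its whole diameter: 32 mm wide, 14 mm deep. A fixed dark collar (98 mm outside, 2 mm lower than the disc) surrounds it. The frame turns with the disc: y along the slot, z out of the cover.
- slot_end (a point): Point on the slot's floor 24 mm from the axis, at the end with the white mark: on the box's -y side when unlocked (red dot on the collar), towards the front edge when locked (green dot). The slot is 32 mm wide here too and goes on 15 mm further out.
- glaze_jar: Blue glaze jar with a white cap, 64 mm across, 85 mm high, loose on the bench at one side of the box. Leave it alone. Origin at the centre of its underside.
- clay_cup: Terracotta cup, 72 mm across, 85 mm high, loose at the other side of the box. Leave it alone. Origin at the centre of its underside.
- clay_tool: Dark wooden modelling tool, 183 mm long, up to 20 mm wide and 12 mm high, lying loose on the bench in front of the box. Leave it alone. Origin near its middle, underside; its length is along its x.

How it is judged:
On the way, in this order (a step that is already met when the one before it is completed fails the run):
1. the cover is pushed shut with the fastener still unlocked (value of joint cover below 0.02 rad and value of joint fastener below 1.3 rad), for 0.1 s.
2. the fastener is turned fully clockwise with the cover shut (value of joint fastener above 1.4 rad and value of joint cover below 0.022 rad), for 0.1 s.
At the end, for the whole second after the job is handed in: With nothing touching it, the fastener is within 0.17 rad of its locked stop (above 1.4 rad), the cover is held shut (below 0.022 rad, 5 mm at the free edge), and the jar, cup and wooden tool are within 15 mm of where they were (all of step 2 and velocity of joint cover below 0.05 rad/s and distance of each of glaze_jar, clay_cup, clay_tool from where it was at the start of the episode below 0.015 m).
It fails at once if the cover is lifted further open (beyond 0.62 rad) (value of joint cover above 0.62 rad).
It fails at once if the fingers touch the cover's underside (gripping or lifting it) (contact force between the fingers and cover_c1 above 1 N).
It fails at once if the jar, cup or wooden tool is lifted, carried or knocked away (distance of any of glaze_jar, clay_cup, clay_tool from where it was at the start of the episode above 0.015 m).
It also fails if it takes over 48 s, if anything falls off the work surface, if the arm or the gripper's body presses on something with over 40 N, if the wrist force passes 120 N, or if a joint passes its speed limit or range.

## Robot

A 7-joint arm with a two-finger parallel gripper is mounted at the origin on the work surface. World frame = base frame: x ahead of the robot, y to its left, z up, the work surface at z = 0. Lengths are in m, angles in rad, forces in N, time in s.
With the tool pointing down it reaches from about 0.35 to 0.9 m from the base axis. Payload 7.2 kg.
Tool frame: the origin (TCP) lies at the very end of the fingers, on their centre line; the grasp point (between the pads) lies ctrl.tcp_to_grasp behind it (ctrl.tcp_to_grasp is the distance from the TCP to the grasp point, in m); z points along the fingers, y is the line along which they close (so a half turn about z gives the same grasp; the last joint's range is limited). The gripper opens to 85 mm and grips with 20 to 120 N. Pads are 22 mm wide; open, the fingers measure 114 mm over their backs; the gripper's body (76 mm by 85 mm) begins 54 mm behind the grasp point. The pads swing forward as they close: fully open they stand 13 mm farther back than shut.
Start: joints at [1.143, 0.411, -0.013, 1.596, 0.006, 1.134, -0.082], TCP at [0.22, -0.585, 0.231] pointing down, gripper open.
Joint ranges: [-2.95, 2.95], [-0.29, 1.99], [-1.47, 1.44], [0.14, 2.54], [-1.03, 4.17], [0.13, 1.85], [-2.86, 2.86]. Speed limits (rad/s): [2.39, 2.39, 3.01, 3.01, 3.14, 3.14, 3.14].

## Interface

Orientations are given as [roll, pitch, yaw] about the fixed x, y, z axes, in that order (R = Rz(yaw) Ry(pitch) Rx(roll)).
In Python, from bench import ctrl gives the robot as it stands. The module is installed in compiled form; this text tells all that it offers.
- The arm moves only by the tool send_rows, never from a script. Its argument "plan" is a list of rows, each an object with "travel": the shift along the tool's x, y, z in cm, a list of three; "angular": the turn, a rotation vector about the tool's x, y, z in degrees, a list of three; "fingers": the closure, from 0 (fully open) to 1 (shut). In form: [{"travel": [x, y, z], "angular": [rx, ry, rz], "fingers": fingers}, ...]. A call has 1 to 10 rows; each row shifts and turns the commanded pose from where the row before left it, along the tool's axes as they then stand; what a row does not reach is not made up. A row lasts 1/8 s, in which the tool goes at most 62.5 mm and 10.7 degrees, less where a joint would pass 70% of its speed; a pose out of reach is approached as far as the arm can. A call is refused whole if a number of a shift passes 6.25 or a number of a turn 10.7, either way. A call with a gripper value outside its range is refused whole. The fingers move at their own pace and stop on an object; the grip force is fixed at half the most. Time passes only in rows, so rows that do not move let the fingers close. It gives the time, the measured TCP pose, the force, the opening and the grip force at its end, in the units of the state.
- ctrl.sense(): the state, without advancing time (a new reading comes with each control period).
- ctrl.snapshot(name): name is "side" or "top"; returns the picture (480x640x3 uint8, red, green, blue); there is no depth.
- ctrl.calibration(name): a dict with "K" (3x3 intrinsics, pixels), "k1" (the pictures are not rectified: a ray, as slopes to the right and down, at radius r is drawn at 1 + k1 r^2 times it, then the intrinsics apply), "cam_to_world" (4x4, takes a point from camera to world coordinates). Camera axes: x right, y up, looking along -z (the intrinsics and any distortion apply to the point x, -y, -z); pixel columns grow to the right and rows downward; lengths in m; the calibration is good to about 2 mm. A picture is of the moment at which its call begins. calibration takes no time and is no camera call.
- ctrl.finish_job(): hands the job in; it is judged then, once.
The state is a dict: "t": time; "q": joint angles; "joint_velocities": joint speeds; "effort": joint torques, N m; "ee_pos": TCP position; "tool_rot": TCP orientation; "contact_force": force on the tool from outside, world axes, zero at the start; "wrist_torque": the same for the moment, N m; "width": finger opening in m; "gripper_force": force on a finger pad.
Only numpy, scipy, OpenCV 4.12 (cv2) and the standard library are available. Lean on these libraries where they do the work, as an engineer would, in place of code of your own. Each camera call takes 0.05 s, during which the arm holds its last target. There are 200 camera calls.

## Working session

There is one attempt and no reset: what is moved stays moved. The work goes in short steps, Python scripts to look and compute and a tool call to move; the robot and the scene stay as the last step left them, time stands still between calls to the robot, and variables do not carry over. Pictures are saved under pics/ and viewed, at most 10 in all, crops included, and the job is handed in when it is done.

Besides the shell and the picture viewer there is one more tool, called after "Request:" as name(argument=value, ...) on one line, values as JSON. send_rows: Moves the arm, as the interface text tells. Its arguments: {"type":"object","properties":{"plan":{"type":"array","items":{"type":"object","properties":{"travel":{"type":"array","items":{"type":"number"}},"angular":{"type":"array","items":{"type":"number"}},"fingers":{"type":"number"}}}}},"required":["plan"]}

```bash
mkdir -p pics; python3 - <<'E'
from bench import ctrl
import cv2, numpy as np
for n in ("side","top"):
    cv2.imwrite(f"pics/{n}0.png", ctrl.snapshot(n)[:,:,::-1])
    c=ctrl.calibration(n); print(n,np.round(c["K"],1).tolist(),c["k1"],np.round(c["cam_to_world"],3).tolist())
s=ctrl.sense(); print(s, ctrl.tcp_to_grasp)
E
```

```text
side [[538.2, 0.0, 319.8], [0.0, 538.2, 236.9], [0.0, 0.0, 1.0]] 0.04368004640257012 [[-0.948, 0.214, -0.235, 0.375], [-0.318, -0.66, 0.68, 0.615], [-0.009, 0.72, 0.694, 0.649], [0.0, 0.0, 0.0, 1.0]]
top [[617.4, 0.0, 317.7], [0.0, 617.4, 227.5], [0.0, 0.0, 1.0]] -0.11707389571776292 [[-0.003, 0.996, -0.09, 0.458], [-1.0, -0.003, -0.001, 0.021], [-0.001, 0.09, 0.996, 1.238], [0.0, 0.0, 0.0, 1.0]]
{'t': 0.1, 'q': array([ 1.14275231,  0.41183564, -0.01272005,  1.59695387,  0.00559777,
        1.13429386, -0.0821927 ]), 'joint_velocities': array([-5.30793488e-05, -1.89647130e-03, -1.29413398e-03, -2.23177666e-03,
       -9.24914686e-04,  2.01570331e-03, -5.81828820e-04]), 'effort': array([ 1.53183701e-03, -6.01830626e+01,  6.83902390e-01, -3.00090587e+01,
        1.41381577e-02,  6.39519872e-03, -1.84474771e-05]), 'ee_pos': array([ 0.21989445, -0.58456751,  0.23052997]), 'tool_rot': array([-3.14014077e+00,  9.73498694e-05,  3.59881986e-01]), 'contact_force': array([-0.28622119,  0.5149169 , -0.21516876]), 'wrist_torque': array([0.0231468 , 0.00214769, 0.06903158]), 'gripper_force': 0.0, 'width': 0.0851154912469648} 0.0187
```

View pics/side0.png

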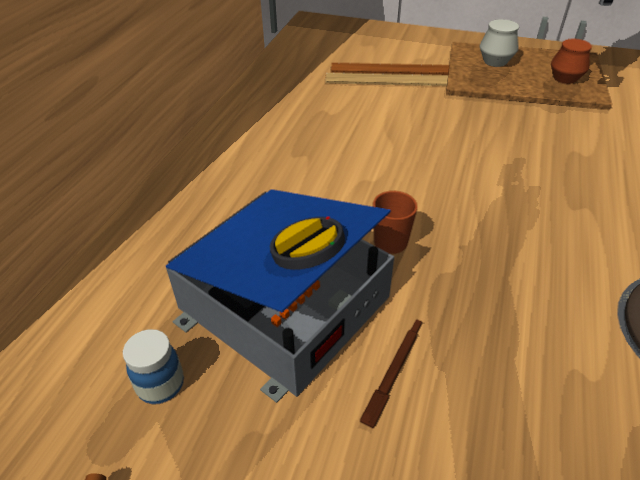

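View pics/top0.png

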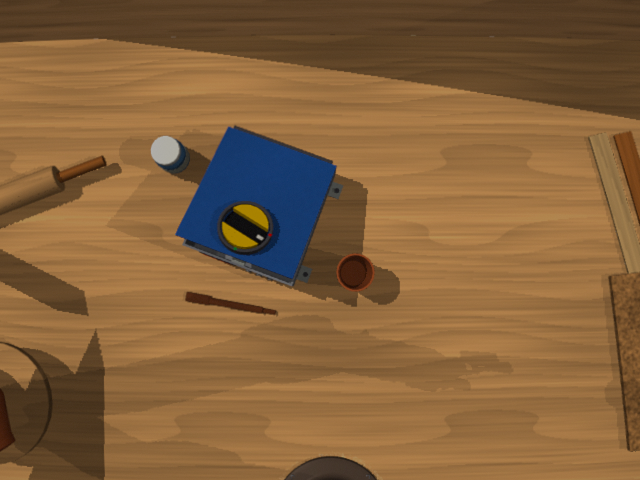

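The side view shows the cover open: free corners at about (282,302) on the jar side and (390,212) on the cup side, hinge corners at (170,265) and (270,191). The top view has the free edge from (178,235) to (292,278), the hinge edge from (237,127) to (335,165), and the fastener at (246,227). The fastener's white mark is on the cup side, so it is unlocked. The jar (170,153), cup (355,272) and tool (230,303) are all clear of it. Next I'll fit the box pose and cover angle.

```bash
cat > h.py <<'E'
from bench import ctrl
import numpy as np
from scipy.optimize import least_squares
from scipy.spatial.transform import Rotation as R
def proj(n,P):
    c=ctrl.calibration(n); T=np.linalg.inv(np.array(c["cam_to_world"]))
    p=np.asarray(P)@T[:3,:3].T+T[:3,3]; s=np.c_[p[:,0],-p[:,1]]/-p[:,2:]
    s=s*(1+c["k1"]*(s**2).sum(1,keepdims=True)); K=np.array(c["K"])
    return s*[K[0,0],K[1,1]]+K[:2,2]
def cov(v,d,y,h):  # point on cover: d from hinge, y off the middle, h above hinge plane
    x0,y0,w,a=v; xb=.12-d*np.cos(a)+h*np.sin(a); z=.09+d*np.sin(a)+h*np.cos(a)
    return np.array([x0+np.cos(w)*xb-np.sin(w)*y, y0+np.sin(w)*xb+np.cos(w)*y, z])
def fit(obs,v0=(.5,.1,-.4,.4)):
    f=lambda v: np.concatenate([proj(n,[cov(v,*p)])[0]-u for n,p,u in obs])
    r=least_squares(f,v0,loss="soft_l1"); return r.x,f(r.x).reshape(-1,2)
E
python3 - <<'E'
from h import *
F,H=(.24,.11,.004),(.0,.11,.004); m=lambda p:(p[0],-p[1],p[2])
S=(.185,0,.022)
obs=[("side",F,(282,302)),("side",m(F),(390,212)),("side",H,(170,265)),("side",m(H),(270,191)),
("top",F,(178,235)),("top",m(F),(292,278)),("top",H,(236,127)),("top",m(H),(336,165)),("top",S,(246,227))]
v,e=fit(obs); print(v,np.round(e,1).tolist())
s=v.copy(); s[3]=0
print("press open",cov(v,.21,.083,.004),"shut",cov(s,.21,.083,.004)); print("slot shut",cov(s,.185,0,.008))
E
```

```text
[ 0.60158466  0.13031293 -0.35200513  0.33559366] [[-0.4, 5.4], [0.0, -5.5], [-5.3, -0.6], [0.3, -3.6], [-2.4, 0.7], [2.1, 1.3], [-7.7, 0.1], [1.3, 0.9], [0.2, -0.8]]
press open [0.55795304 0.23476066 0.16293611] shut [0.54571996 0.2392539  0.094     ]
slot shut [0.54057024 0.15272367 0.098     ]
```

```bash
python3 - <<'E'
from h import *
import cv2
for n in ("side","top"):
    im=cv2.imread(f"pics/{n}0.png"); h=cv2.cvtColor(im,cv2.COLOR_BGR2HSV)
    b=cv2.inRange(h,(105,150,60),(125,255,255)); k,l,st,_=cv2.connectedComponentsWithStats(b)
    i=1+st[1:,4].argmax(); c=max(cv2.findContours((l==i).astype("u1"),0,1)[0],key=cv2.contourArea)
    c=cv2.convexHull(c); print(n,cv2.approxPolyDP(c,5,True).reshape(-1,2).tolist())
    y=cv2.inRange(h,(22,150,100),(35,255,255)); print(cv2.minEnclosingCircle(cv2.findNonZero(y)), np.argwhere(y).mean(0)[::-1], cv2.fitEllipse(cv2.convexHull(cv2.findNonZero(y))))
a=cv2.imread("pics/side0.png")[170:400,150:410]; t=cv2.imread("pics/top0.png")[110:300,160:380]
cv2.imwrite("pics/c.png",np.hstack([cv2.resize(a,(400,400*230//260)),cv2.resize(t,(400,400*230//260))]))
E
```

```text
side [[389, 210], [282, 311], [166, 266], [271, 190]]
((305.2190856933594, 236.1918182373047), 31.476713180541992) [304.30305181 237.40809084] ((305.39208984375, 237.19712829589844), (34.4014892578125, 63.958648681640625), 72.13976287841797)
top [[228, 128], [335, 166], [292, 278], [176, 234]]
((244.86956787109375, 225.5), 23.135940551757812) [244.49342891 225.49462366] ((244.68418884277344, 225.45404052734375), (42.69354248046875, 46.08852005004883), 84.3130111694336)
```

View pics/c.png

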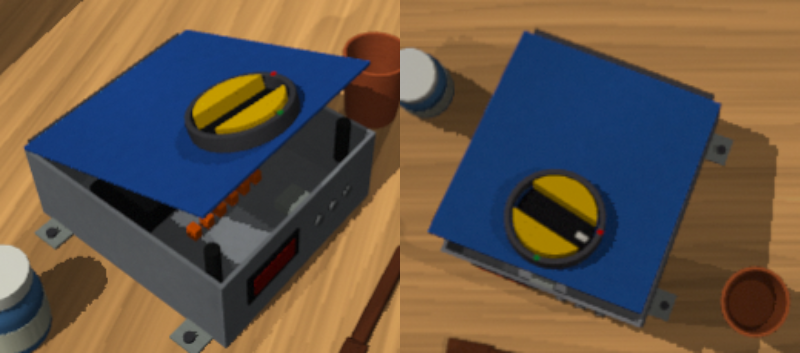

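The crops put the free jar-side corner near (286,307) in the side view. The white mark is next to the red dot, which confirms the fastener is unlocked. I'll refit with these corners.

```bash
python3 - <<'E'
from h import *
F,H=(.24,.11,.004),(.0,.11,.004); m=lambda p:(p[0],-p[1],p[2])
S=(.185,0,.022)
obs=[("side",F,(285,309)),("side",m(F),(390,210.5)),("side",H,(166,266)),("side",m(H),(271,189.5)),("side",S,(305.4,237.2)),
("top",F,(176,234)),("top",m(F),(292,278.5)),("top",H,(228.5,127.5)),("top",m(H),(335.5,166)),("top",S,(244.7,225.5))]
v,e=fit(obs); print(v,np.round(e,1).tolist()); np.save("v.npy",v)
s=v.copy(); s[3]=0
print("press open",cov(v,.21,.083,.004),"shut",cov(s,.21,.083,.004),"mid",cov(v,.2/np.cos(v[3]),.083,.004)); print("slot shut",cov(s,.185,0,.008))
E
```

```text
[ 0.60114901  0.13224551 -0.35402569  0.3226646 ] [[-3.0, 1.9], [0.5, -1.0], [-1.7, -0.8], [-0.7, -1.4], [-0.0, -1.5], [-1.4, 2.5], [0.6, 1.7], [-1.1, -0.2], [0.9, 0.3], [0.2, 1.6]]
press open [0.55685948 0.23710238 0.16038348] shut [0.54550455 0.24129913 0.094     ] mid [0.55607412 0.23739265 0.16066343]
slot shut [0.54018001 0.15477949 0.098     ]
```

Request:
send_rows(plan=[{"travel": [3.36, -3.62, -0.3], "angular": [0, 0, 0], "fingers": 1}, {"travel": [3.36, -3.62, -0.3], "angular": [0, 0, 0], "fingers": 1}, {"travel": [3.36, -3.62, -0.3], "angular": [0, 0, 0], "fingers": 1}, {"travel": [3.36, -3.62, -0.3], "angular": [0, 0, 0], "fingers": 1}, {"travel": [3.36, -3.62, -0.3], "angular": [0, 0, 0], "fingers": 1}, {"travel": [3.36, -3.62, -0.3], "angular": [0, 0, 0], "fingers": 1}, {"travel": [3.36, -3.62, -0.3], "angular": [0, 0, 0], "fingers": 1}, {"travel": [3.36, -3.62, -0.3], "angular": [0, 0, 0], "fingers": 1}, {"travel": [3.36, -3.62, -0.3], "angular": [0, 0, 0], "fingers": 1}, {"travel": [3.36, -3.62, -0.3], "angular": [0, 0, 0], "fingers": 1}])

```text
t: 1.35
ee_pos: [0.4072, -0.1263, 0.2613]
tool_rot: [3.141, 0.0, 0.36]
contact_force: [0.7, -0.0, -0.1]
width: -0.0
gripper_force: 0.0
```

Request:
send_rows(plan=[{"travel": [3.36, -3.62, 0], "angular": [0, 0, 0], "fingers": 1}, {"travel": [3.36, -3.62, 0], "angular": [0, 0, 0], "fingers": 1}, {"travel": [3.36, -3.62, 0], "angular": [0, 0, 0], "fingers": 1}, {"travel": [3.36, -3.62, 0], "angular": [0, 0, 0], "fingers": 1}, {"travel": [3.36, -3.62, 0], "angular": [0, 0, 0], "fingers": 1}, {"travel": [3.36, -3.62, 0], "angular": [0, 0, 0], "fingers": 1}, {"travel": [3.36, -3.62, 0], "angular": [0, 0, 0], "fingers": 1}, {"travel": [3.36, -3.62, 0], "angular": [0, 0, 0], "fingers": 1}])

```text
t: 2.35
ee_pos: [0.5571, 0.239, 0.2608]
tool_rot: [3.141, 0.001, 0.359]
contact_force: [-0.6, -0.5, -0.6]
width: 0.0002
gripper_force: 0.0
```

Request:
send_rows(plan=[{"travel": [0, 0, 0], "angular": [0, 0, -10], "fingers": 1}, {"travel": [0, 0, 0], "angular": [0, 0, -10], "fingers": 1}, {"travel": [0, 0, 0], "angular": [0, 0, -10], "fingers": 1}, {"travel": [0, 0, 0], "angular": [0, 0, -10], "fingers": 1}, {"travel": [0, 0, 0], "angular": [0, 0, -10], "fingers": 1}, {"travel": [0, 0, 0], "angular": [0, 0, -10], "fingers": 1}, {"travel": [0, 0, 0], "angular": [0, 0, -10], "fingers": 1}])

```text
t: 3.22
ee_pos: [0.5565, 0.2376, 0.2608]
tool_rot: [-3.141, 0.0, 1.587]
contact_force: [-0.2, 0.4, 0.5]
width: 0.0002
gripper_force: 0.0
```

```bash
python3 -c "
from h import *
s=ctrl.sense(); print({k:np.round(s[k],3) for k in ('t','q','ee_pos','tool_rot','contact_force','width')})"
```

```text
{'t': np.float64(3.225), 'q': array([ 0.112,  0.486, -0.851,  1.567,  0.378,  1.262, -0.781]), 'ee_pos': array([0.557, 0.238, 0.261]), 'tool_rot': array([-3.141,  0.   ,  1.587]), 'contact_force': array([-0.152,  0.412,  0.549]), 'width': np.float64(0.0)}
```

Request:
send_rows(plan=[{"travel": [0, 0, 0.5], "angular": [0, 0, -9.9], "fingers": 1}, {"travel": [0, 0, 0.5], "angular": [0, 0, -9.9], "fingers": 1}, {"travel": [0, 0, 0.5], "angular": [0, 0, -9.9], "fingers": 1}, {"travel": [0, 0, 0.5], "angular": [0, 0, -9.9], "fingers": 1}, {"travel": [0, 0, 0.5], "angular": [0, 0, -9.9], "fingers": 1}, {"travel": [0, 0, 0.5], "angular": [0, 0, -9.9], "fingers": 1}, {"travel": [0, 0, 0.5], "angular": [0, 0, -9.9], "fingers": 1}])

```text
t: 4.1
ee_pos: [0.5566, 0.2375, 0.2257]
tool_rot: [-3.141, -0.0, 2.797]
contact_force: [-0.8, -0.8, 0.7]
width: -0.0001
gripper_force: 0.0
```

Request:
send_rows(plan=[{"travel": [0, 0, 0.8], "angular": [0, 0, 0], "fingers": 1}, {"travel": [0, 0, 0.8], "angular": [0, 0, 0], "fingers": 1}, {"travel": [0, 0, 0.8], "angular": [0, 0, 0], "fingers": 1}, {"travel": [0, 0, 0.8], "angular": [0, 0, 0], "fingers": 1}, {"travel": [0, 0, 0.8], "angular": [0, 0, 0], "fingers": 1}, {"travel": [0, 0, 0.8], "angular": [0, 0, 0], "fingers": 1}, {"travel": [0, 0, 0.8], "angular": [0, 0, 0], "fingers": 1}, {"travel": [0, 0, 0.8], "angular": [0, 0, 0], "fingers": 1}])

```text
t: 5.1
ee_pos: [0.5567, 0.2379, 0.1618]
tool_rot: [3.142, -0.0, 2.791]
contact_force: [-0.9, 0.4, 0.1]
width: -0.0001
gripper_force: 0.2
```

```bash
python3 -c "
from h import *
import cv2
s=ctrl.sense(); print({k:np.round(s[k],3) for k in ('t','q','ee_pos','tool_rot','contact_force','width')})
cv2.imwrite('pics/s1.png',ctrl.snapshot('side')[120:420,100:500,::-1])"
```

```text
{'t': np.float64(5.1), 'q': array([ 0.221,  0.684, -1.061,  1.675,  0.641,  1.173,  0.215]), 'ee_pos': array([0.557, 0.238, 0.162]), 'tool_rot': array([ 3.142, -0.   ,  2.791]), 'contact_force': array([-0.95 ,  0.392,  0.112]), 'width': np.float64(-0.0)}
```

View pics/s1.png

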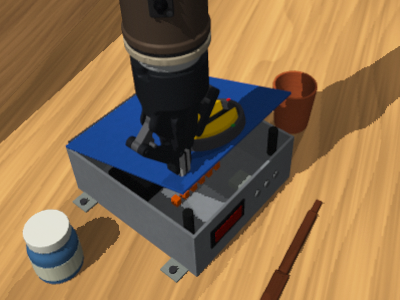

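The fingertips are just above the free +y corner of the cover, around crop pixel (187,172), clear of the fastener and the edge. Pushing down now.

Request:
send_rows(plan=[{"travel": [0, 0, 0.5], "angular": [0, 0, 0], "fingers": 1}, {"travel": [0, 0, 0.5], "angular": [0, 0, 0], "fingers": 1}, {"travel": [0, 0, 0.5], "angular": [0, 0, 0], "fingers": 1}, {"travel": [0, 0, 0.5], "angular": [0, 0, 0], "fingers": 1}, {"travel": [0, 0, 0.5], "angular": [0, 0, 0], "fingers": 1}, {"travel": [0, 0, 0.5], "angular": [0, 0, 0], "fingers": 1}])

```text
t: 5.9
ee_pos: [0.5567, 0.2378, 0.1319]
tool_rot: [-3.142, 0.0, 2.791]
contact_force: [-0.0, -0.1, 0.4]
width: -0.0
gripper_force: 0.2
```

Request:
send_rows(plan=[{"travel": [0, 0, 0.5], "angular": [0, 0, 0], "fingers": 1}, {"travel": [0, 0, 0.5], "angular": [0, 0, 0], "fingers": 1}, {"travel": [0, 0, 0.5], "angular": [0, 0, 0], "fingers": 1}, {"travel": [0, 0, 0.5], "angular": [0, 0, 0], "fingers": 1}, {"travel": [0, 0, 0.5], "angular": [0, 0, 0], "fingers": 1}, {"travel": [0, 0, 0.5], "angular": [0, 0, 0], "fingers": 1}])

```text
t: 6.65
ee_pos: [0.5565, 0.238, 0.1021]
tool_rot: [-3.142, -0.0, 2.791]
contact_force: [-2.4, 0.5, 3.3]
width: 0.0001
gripper_force: 1.5
```

Request:
send_rows(plan=[{"travel": [0, 0, 0.2], "angular": [0, 0, 0], "fingers": 1}, {"travel": [0, 0, 0.2], "angular": [0, 0, 0], "fingers": 1}, {"travel": [0, 0, 0.2], "angular": [0, 0, 0], "fingers": 1}, {"travel": [0, 0, 0.1], "angular": [0, 0, 0], "fingers": 1}, {"travel": [0, 0, 0.1], "angular": [0, 0, 0], "fingers": 1}])

```text
t: 7.28
ee_pos: [0.5562, 0.2381, 0.0946]
tool_rot: [-3.141, -0.0, 2.791]
contact_force: [-3.5, -0.2, 5.9]
width: -0.0001
gripper_force: 3.5
```

Request:
send_rows(plan=[{"travel": [0, 0, 0.1], "angular": [0, 0, 0], "fingers": 1}, {"travel": [0, 0, 0.1], "angular": [0, 0, 0], "fingers": 1}])

```text
t: 7.52
ee_pos: [0.5564, 0.2382, 0.0937]
tool_rot: [-3.141, 0.0, 2.791]
contact_force: [-6.7, -3.0, 20.4]
width: -0.0
gripper_force: 10.3
```

Request:
send_rows(plan=[{"travel": [0, 0, 0.1], "angular": [0, 0, 0], "fingers": 1}, {"travel": [0, 0, 0.1], "angular": [0, 0, 0], "fingers": 1}, {"travel": [0, 0, 0], "angular": [0, 0, 0], "fingers": 1}])

```text
t: 7.9
ee_pos: [0.5564, 0.2383, 0.0934]
tool_rot: [-3.141, 0.002, 2.791]
contact_force: [-10.5, -6.2, 28.9]
width: 0.0002
gripper_force: 14.7
```

Request:
send_rows(plan=[{"travel": [0, 0, -1.5], "angular": [0, 0, 0], "fingers": 1}, {"travel": [0, 0, -2], "angular": [0, 0, 0], "fingers": 1}, {"travel": [0, 0, -2], "angular": [0, 0, 0], "fingers": 1}, {"travel": [0, 0, -1], "angular": [0, 0, 0], "fingers": 0.6}, {"travel": [-0.34, -2.1, 0], "angular": [0, 0, 0], "fingers": 0.6}, {"travel": [-0.34, -2.1, 0], "angular": [0, 0, 0], "fingers": 0.6}, {"travel": [-0.34, -2.1, 0], "angular": [0, 0, 0], "fingers": 0.6}, {"travel": [-0.34, -2.1, 0], "angular": [0, 0, 0], "fingers": 0.6}, {"travel": [0, 0, 0], "angular": [0, 0, 0], "fingers": 0.6}])

```text
t: 9.02
ee_pos: [0.5408, 0.1523, 0.1552]
tool_rot: [-3.14, 0.0, 2.788]
contact_force: [1.1, 0.1, -0.1]
width: 0.0341
gripper_force: 0.0
```

```bash
python3 -c "
from h import *
import cv2
s=ctrl.sense(); print({k:np.round(s[k],3) for k in ('t','q','ee_pos','tool_rot','contact_force','width')})
v=np.load('v.npy'); v[3]=.04
a=ctrl.snapshot('side')[:,:,::-1].copy(); t=ctrl.snapshot('top')[:,:,::-1].copy()
for n,i in (('side',a),('top',t)):
  for p in [(.185,0,.008),(.185,-.04,.022),(.185,.04,.022),(.24,.11,.004)]:
    cv2.circle(i,tuple(int(round(c)) for c in proj(n,[cov(v,*p)])[0]),1,(255,0,255),-1)
cv2.imwrite('pics/s2.png',np.hstack([cv2.resize(a[150:350,180:380],(400,400)),cv2.resize(t[130:330,150:350],(400,400))]))"
```

```text
{'t': np.float64(9.025), 'q': array([ 0.408,  0.634, -1.093,  1.787,  0.626,  1.118,  0.318]), 'ee_pos': array([0.541, 0.152, 0.155]), 'tool_rot': array([-3.14 ,  0.   ,  2.788]), 'contact_force': array([ 1.085,  0.104, -0.11 ]), 'width': np.float64(0.034)}
```

View pics/s2.png

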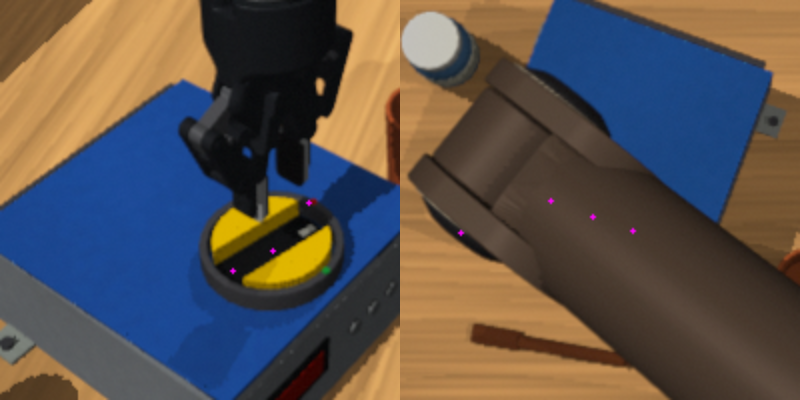

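Side crop: the projected axis point lands on the middle of the slot floor at (272,250). The slot ends also line up, and the cover is resting nearly shut. Descending into the slot with the two tips along it.

Request:
send_rows(plan=[{"travel": [0.12, 0.18, 0.8], "angular": [0, 0, 0], "fingers": 0.6}, {"travel": [0, 0, 0.8], "angular": [0, 0, 0], "fingers": 0.6}, {"travel": [0, 0, 0.8], "angular": [0, 0, 0], "fingers": 0.6}, {"travel": [0, 0, 0.6], "angular": [0, 0, 0], "fingers": 0.6}, {"travel": [0, 0, 0.5], "angular": [0, 0, 0], "fingers": 0.6}, {"travel": [0, 0, 0.5], "angular": [0, 0, 0], "fingers": 0.6}])

```text
t: 9.88
ee_pos: [0.5403, 0.1564, 0.1151]
tool_rot: [3.141, 0.0, 2.791]
contact_force: [0.7, -1.9, 3.3]
width: 0.0342
gripper_force: 1.5
```

Request:
send_rows(plan=[{"travel": [0, 0, 0.3], "angular": [0, 0, 0], "fingers": 0.6}, {"travel": [0, 0, 0.3], "angular": [0, 0, 0], "fingers": 0.6}, {"travel": [0, 0, 0.2], "angular": [0, 0, 0], "fingers": 0.6}])

```text
t: 10.25
ee_pos: [0.5406, 0.1561, 0.1073]
tool_rot: [3.141, 0.001, 2.791]
contact_force: [2.1, -1.0, 1.4]
width: 0.0345
gripper_force: 1.4
```

```bash
python3 -c "
from h import *
import cv2
a=ctrl.snapshot('side')[:,:,::-1]
cv2.imwrite('pics/s3.png',cv2.resize(a[180:310,220:390],(680,520)))"
```

```text
(no output)
```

View pics/s3.png

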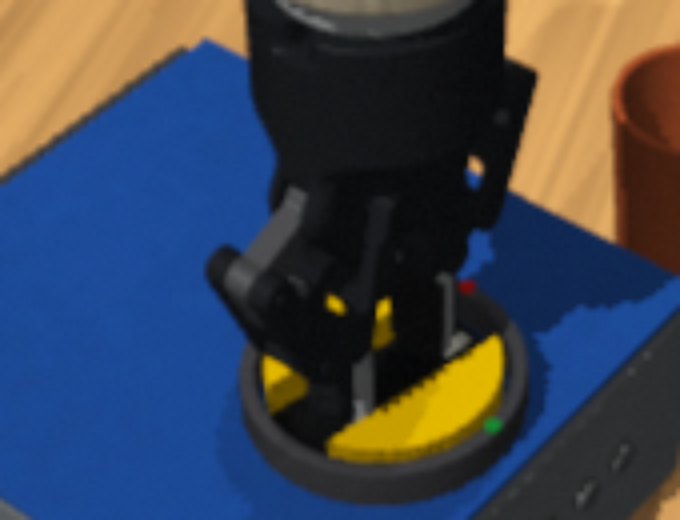

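Both fingertips are inside the slot: the near one at (340,400), the far one at (450,330) by the white mark. Pressing down to flush.

Request:
send_rows(plan=[{"travel": [0, 0, 0.3], "angular": [0, 0, 0], "fingers": 0.6}, {"travel": [0, 0, 0.3], "angular": [0, 0, 0], "fingers": 0.6}, {"travel": [0, 0, 0.2], "angular": [0, 0, 0], "fingers": 0.6}])

```text
t: 10.68
ee_pos: [0.5402, 0.1564, 0.0994]
tool_rot: [-3.142, 0.0, 2.791]
contact_force: [2.6, -0.9, 6.4]
width: 0.0344
gripper_force: 3.2
```

Request:
send_rows(plan=[{"travel": [0, 0, 0.2], "angular": [0, 0, 0], "fingers": 0.6}, {"travel": [0, 0, 0.2], "angular": [0, 0, 0], "fingers": 0.6}])

```text
t: 10.92
ee_pos: [0.5402, 0.1566, 0.0966]
tool_rot: [-3.141, 0.001, 2.791]
contact_force: [-4.5, -6.5, 29.2]
width: 0.0342
gripper_force: 14.6
```

Request:
send_rows(plan=[{"travel": [0, 0, 0], "angular": [0, 0, 5], "fingers": 0.6}, {"travel": [0, 0, 0], "angular": [0, 0, 5], "fingers": 0.6}, {"travel": [0, 0, 0], "angular": [0, 0, 5], "fingers": 0.6}, {"travel": [0, 0, 0], "angular": [0, 0, 5], "fingers": 0.6}, {"travel": [0, 0, 0], "angular": [0, 0, 5], "fingers": 0.6}, {"travel": [0, 0, 0], "angular": [0, 0, 5], "fingers": 0.6}])

```text
t: 11.68
ee_pos: [0.5407, 0.1566, 0.0969]
tool_rot: [3.141, 0.002, 2.265]
contact_force: [-1.2, -4.2, 17.5]
width: 0.0343
gripper_force: 8.7
```

```bash
python3 -c "
from h import *
s=ctrl.sense(); print({k:np.round(s[k],3) for k in ('t','q','ee_pos','tool_rot','contact_force','width','wrist_torque')})"
```

```text
{'t': np.float64(11.675), 'q': array([ 0.291,  0.641, -0.915,  1.84 ,  0.614,  0.97 , -0.2  ]), 'ee_pos': array([0.541, 0.157, 0.097]), 'tool_rot': array([3.141e+00, 2.000e-03, 2.265e+00]), 'contact_force': array([-1.236, -4.183, 17.465]), 'width': np.float64(0.034), 'wrist_torque': array([-0.862,  0.305,  0.034])}
```

Request:
send_rows(plan=[{"travel": [0, 0, 0.1], "angular": [0, 0, 5], "fingers": 0.6}, {"travel": [0, 0, 0], "angular": [0, 0, 5], "fingers": 0.6}, {"travel": [0, 0, 0.05], "angular": [0, 0, 5], "fingers": 0.6}, {"travel": [0, 0, 0], "angular": [0, 0, 5], "fingers": 0.6}, {"travel": [0, 0, 0.05], "angular": [0, 0, 5], "fingers": 0.6}])

```text
t: 12.3
ee_pos: [0.5412, 0.1566, 0.0965]
tool_rot: [3.139, 0.002, 1.828]
contact_force: [-5.6, -7.1, 34.6]
width: 0.0342
gripper_force: 17.5
```

Request:
send_rows(plan=[{"travel": [0, 0, 0], "angular": [0, 0, 5], "fingers": 0.6}, {"travel": [0, 0, 0], "angular": [0, 0, 5], "fingers": 0.6}, {"travel": [0, 0, 0], "angular": [0, 0, 5], "fingers": 0.6}, {"travel": [0, 0, 0], "angular": [0, 0, 5], "fingers": 0.6}])

```text
t: 12.8
ee_pos: [0.5414, 0.1563, 0.0966]
tool_rot: [3.138, 0.001, 1.479]
contact_force: [-4.2, -6.7, 30.9]
width: 0.0339
gripper_force: 15.8
```

Request:
send_rows(plan=[{"travel": [0, 0, 0], "angular": [0, 0, 5], "fingers": 0.6}, {"travel": [0, 0, 0], "angular": [0, 0, 5], "fingers": 0.6}, {"travel": [0, 0, 0], "angular": [0, 0, 5], "fingers": 0.6}, {"travel": [0, 0, 0], "angular": [0, 0, 4], "fingers": 0.6}])

```text
t: 13.3
ee_pos: [0.5422, 0.1578, 0.0967]
tool_rot: [3.137, -0.003, 1.149]
contact_force: [-0.7, -1.7, 27.3]
width: 0.0341
gripper_force: 13.4
```

```bash
python3 -c "
from h import *
s=ctrl.sense(); print({k:np.round(s[k],3) for k in ('t','q','ee_pos','tool_rot','contact_force','width','wrist_torque')})"
```

```text
{'t': np.float64(13.3), 'q': array([ 0.118,  0.548, -0.653,  1.85 ,  0.425,  0.88 , -1.161]), 'ee_pos': array([0.542, 0.158, 0.097]), 'tool_rot': array([ 3.137e+00, -3.000e-03,  1.149e+00]), 'contact_force': array([-0.689, -1.688, 27.256]), 'width': np.float64(0.034), 'wrist_torque': array([-0.398,  0.312,  0.185])}
```

Request:
send_rows(plan=[{"travel": [0, 0, 0], "angular": [0, 0, 4], "fingers": 0.6}, {"travel": [0, 0, 0], "angular": [0, 0, 4], "fingers": 0.6}, {"travel": [0, 0, 0], "angular": [0, 0, 0], "fingers": 0.6}])

```text
t: 13.68
ee_pos: [0.5411, 0.1568, 0.0966]
tool_rot: [3.138, -0.001, 1.011]
contact_force: [-7.2, -6.6, 31.6]
width: 0.0343
gripper_force: 21.3
```

```bash
python3 -c "
from h import *
import cv2
s=ctrl.sense(); print({k:np.round(s[k],3) for k in ('t','ee_pos','tool_rot','contact_force','width','wrist_torque')})
a=ctrl.snapshot('side')[:,:,::-1]
cv2.imwrite('pics/s4.png',cv2.resize(a[180:310,220:390],(680,520)))"
```

```text
{'t': np.float64(13.675), 'ee_pos': array([0.541, 0.157, 0.097]), 'tool_rot': array([ 3.138e+00, -1.000e-03,  1.011e+00]), 'contact_force': array([-7.191, -6.57 , 31.554]), 'width': np.float64(0.034), 'wrist_torque': array([-1.185,  1.224,  0.379])}
```

View pics/s4.png

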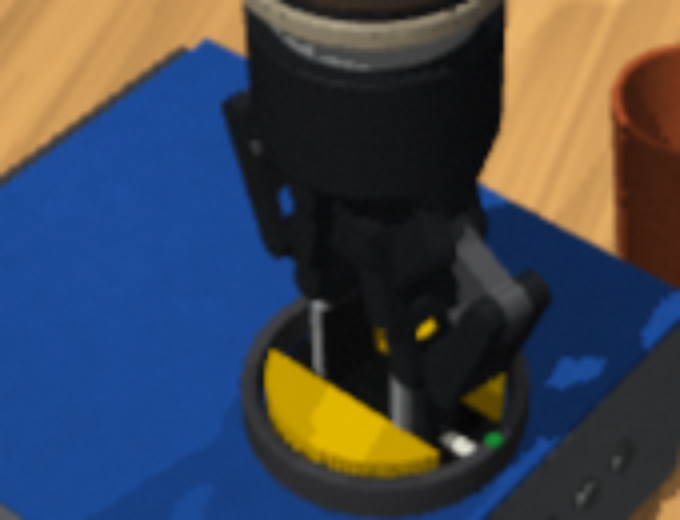

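The white mark at (460,443) is now beside the green dot at (493,438), and the moment has risen well above the turning torque. I'll add a small extra turn to confirm it's at the stop.

Request:
send_rows(plan=[{"travel": [0, 0, 0], "angular": [0, 0, 4], "fingers": 0.6}, {"travel": [0, 0, 0], "angular": [0, 0, 0], "fingers": 0.6}])

```text
t: 13.98
ee_pos: [0.5404, 0.156, 0.0965]
tool_rot: [3.138, 0.001, 0.942]
contact_force: [-8.4, -8.4, 35.2]
width: 0.0342
gripper_force: 26.9
```

```bash
python3 -c "
from h import *
s=ctrl.sense(); print({k:np.round(s[k],3) for k in ('t','ee_pos','tool_rot','contact_force','width','wrist_torque')})"
```

```text
{'t': np.float64(13.975), 'ee_pos': array([0.54 , 0.156, 0.096]), 'tool_rot': array([3.138e+00, 1.000e-03, 9.420e-01]), 'contact_force': array([-8.423, -8.378, 35.241]), 'width': np.float64(0.034), 'wrist_torque': array([-1.625,  1.766,  0.729])}
```

The moment doubled over the last 4°, so it's at the hard stop. Relaxing the wind-up slightly, then lifting straight out.

Request:
send_rows(plan=[{"travel": [0, 0, 0], "angular": [0, 0, -5], "fingers": 0.6}, {"travel": [0, 0, -0.3], "angular": [0, 0, 0], "fingers": 0.6}, {"travel": [0, 0, -0.5], "angular": [0, 0, 0], "fingers": 0.6}, {"travel": [0, 0, -1], "angular": [0, 0, 0], "fingers": 0.6}, {"travel": [0, 0, -2], "angular": [0, 0, 0], "fingers": 0.6}, {"travel": [0, 0, -3], "angular": [0, 0, 0], "fingers": 0.6}, {"travel": [0, 0, -4], "angular": [0, 0, 0], "fingers": 0.6}, {"travel": [0, 0, -4], "angular": [0, 0, 0], "fingers": 0.6}])

```text
t: 14.98
ee_pos: [0.5397, 0.1572, 0.2437]
tool_rot: [-3.141, -0.001, 1.029]
contact_force: [0.5, -0.3, 0.7]
width: 0.034
gripper_force: 0.0
```

```bash
python3 -c "
from h import *
import cv2
a=ctrl.snapshot('side')[:,:,::-1].copy()
v=np.load('v.npy')
for an,c in ((.013,(0,255,0)),(.04,(0,0,255))):
  v[3]=an
  for p in [(.24,.11,.004),(.24,-.11,.004)]: print(an,proj('side',[cov(v,*p)])[0])
cv2.imwrite('pics/s5.png',cv2.resize(a[170:400,150:420],(675,575)))"
```

```text
0.013 [293.8674824  354.31039919]
0.013 [394.3393883  251.76369073]
0.04 [293.46085021 351.09343255]
0.04 [394.56719923 248.49100333]
```

View pics/s5.png

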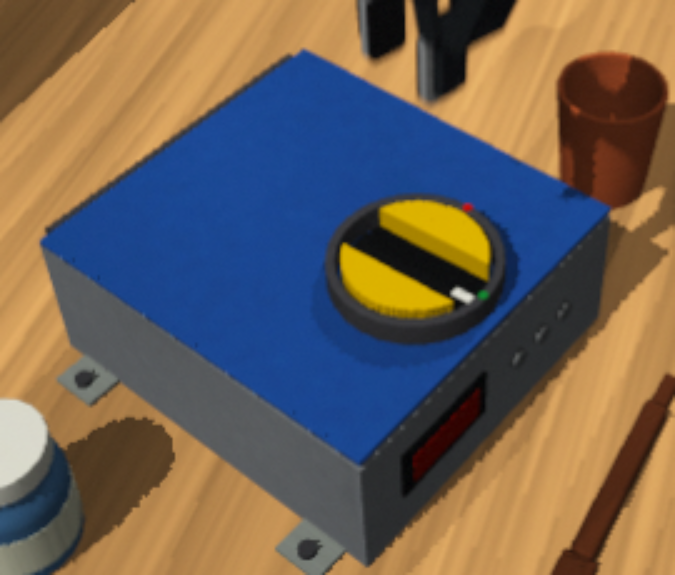

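The side view shows the cover flush, the slot square to the hinge line and the white mark (462,295) at the green dot (483,295). A quick numeric check of the angle before handing in.

```bash
python3 -c "
from h import *
v=np.load('v.npy'); v[3]=.013
print('green',proj('side',[cov(v,.185+.0445,0,.020)])[0].round(1),'seen 343.2 288; mark seen 334.8 288')
for g in (75,80,85,90):
  a=np.radians(g); print(g,[proj('side',[cov(v,.185+r*np.sin(a),-r*np.cos(a),.009)])[0].round(1) for r in (.03,.034,.038)])"
```

```text
green [342.2 286.8] seen 343.2 288; mark seen 334.8 288
75 [array([336.4, 283.4]), array([339.1, 284.3]), array([341.9, 285.2])]
80 [array([335.6, 284.7]), array([338.2, 285.8]), array([340.9, 286.8])]
85 [array([334.6, 286. ]), array([337.1, 287.2]), array([339.6, 288.5])]
90 [array([333.4, 287.2]), array([335.8, 288.6]), array([338.2, 290. ])]
```

The mark sits at about 88–90°, and the cover is flush. Handing in.

```bash
python3 -c "
from bench import ctrl
print(ctrl.finish_job())"
```

```text
the job is handed in; nothing more can be done
None
```

I pushed the cover shut and turned the fastener clockwise to its hard stop; with the finger away the cover stays flush and locked, I never touched the jar, cup or tool, and I handed the job in at about 15 s (no verdict came back).

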